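# Stack spacer, washer and bushing on a spring-catch bolt

## Task

Thread the three steel parts from the orange tray onto the upright bolt, wherever on its stand it is clamped: first the plain spacer, then the flat washer, then the flanged bushing with its flange downwards. Press the bushing down until it sits on the washer and the two little spring catches in the bolt have snapped out over its top edge, then leave the stack standing. Press gently, never with more than about 3 kg of force, and leave the other things on the bench alone.

Things in the scene. Friction and masses are not known exactly. Their poses are not given: they have to be found in the camera images.
- stand: fixed dark steel plate 180 x 100 x 12 mm (x, y, z) with a slot along its x. Origin: centre of its underside, on the bench; z up. In the slot a carriage (collar 48 mm in diameter, its top 18 mm above the bench) is clamped, and in that a column 32 mm in diameter whose flat top is the seat, 32 to 48 mm above the bench. The bolt stands on the seat
- slot_mid (a point): middle of the slot, on the plate's top, 12 mm above the bench. The bolt's axis is upright, on the slot's centre line, at another place each time within 32 mm of this point along the stand's x; neither that nor the seat's height is measured: find them by touch or sight. Bolt: 16 mm in diameter, 55 mm tall above the seat (tip 87 to 103 mm above the bench), last 6 mm tapering to 13 mm
- tray: fixed flat orange tray 150 x 260 mm (x, y), lip 6 mm high, floor 3 mm thick, with three raised round pads (32 mm in diameter, tops 15 mm above the bench) along its y at -80, 0 and +80 mm. One part lies on each pad, a few mm off its centre at most, in no fixed order. Origin: centre of its underside, on the bench; z up
- spacer: plain steel tube, outside 36 mm, bore 22 mm, 16 mm tall, 60 g; slips loosely over bolt and catches. Origin: centre of its underside, z along its axis, up
- washer: flat steel ring, outside 44 mm, bore 22 mm, 6 mm thick, 45 g; slips loosely over bolt and catches. Origin: centre of its underside, z along its axis, up
- bushing: steel flanged bushing, 18 mm tall, lying flange down: flange 40 mm in diameter and 5 mm thick at the bottom, above it a sleeve 30 mm in diameter and 13 mm tall; bore 17.5 mm, so close on the bolt that it must push the spring catches in as it goes down; 80 g. Origin: centre of its underside, z along its axis, up
- catch_a (a joint): small slanted spring catch on the stand's +y side of the bolt: 0 m = out (reaching 10.3 mm from the bolt's axis), 0.004 m = fully in. It slants from 48 mm above the seat (flush with the bolt) down and out to its lower edge 40.7 mm above the seat; the finished stack is 40 mm tall, so the catches spring out over it. Pushing the bushing past both takes 5 to 10 N
- catch_b (a joint): the same catch on the -y side of the bolt
- lid_ring: bystander: thin steel ring 76 mm in diameter, 8 mm tall, lying on the bench. Origin: centre of its underside
- wrench: bystander: steel wrench lying on the bench. Origin: under its middle
- jar: bystander: small closed white jar, 56 mm in diameter, 70 mm tall. Origin: centre of its underside
There are look-alikes about, which are no part of the job. What is shaped like the spacer but yellow is not meant.

How it is judged (in metres and radians):
On the way, in this order (a step that is already met when the one before it is completed fails the run):
1. the spacer stands on the seat around the bolt, let go (horizontal distance between spacer and slot_mid below 0.037 m and angle between spacer's own z axis and vertical below 0.1 rad and contact force between spacer and stand above 0.2 N and height (world z) of spacer between 0.028 and 0.052 m and contact force between the fingers and spacer below 0.05 N), for 0.2 s.
2. the washer lies flat on the spacer, let go (horizontal distance between spacer and slot_mid below 0.037 m and angle between each of spacer, washer's own z axis and vertical below 0.1 rad and contact force between spacer and stand above 0.2 N and height (world z) of spacer between 0.028 and 0.052 m and horizontal distance between washer and spacer below 0.0065 m and z of washer in the frame of spacer between 0.0145 and 0.0175 m and contact force between the fingers and washer below 0.05 N), for 0.2 s.
3. the bushing sits on the washer, both catches out over its top (horizontal distance between spacer and slot_mid below 0.037 m and angle between each of spacer, washer, bushing's own z axis and vertical below 0.1 rad and contact force between spacer and stand above 0.2 N and height (world z) of spacer between 0.028 and 0.052 m and horizontal distance between each of washer, bushing and spacer below 0.0065 m and z of washer in the frame of spacer between 0.0145 and 0.0175 m and z of bushing in the frame of washer between 0.0045 and 0.0075 m and value of joint each of catch_a, catch_b below 0.0012 m), for 0.2 s.
At the end, for the whole second after the job is handed in: around the bolt, from below: spacer on the seat (28 to 52 mm up), washer on it, bushing flange-down on the washer; both within 6.5 mm of the spacer's axis; each level within 0.1 rad and touching the next to 1.5 mm; both catches out over the bushing (under 1.2 mm); all at rest (under 20 mm/s) (all of step 3 and linear speed of each of spacer, washer, bushing below 0.02 m/s).
It fails at once if a part was pushed against the bolt stand, or on the part below, with more than 30 N (contact force between any of spacer, washer, bushing and stand above 30 N or contact force between bushing and washer above 30 N or contact force between washer and spacer above 30 N).
It fails at once if the lid_ring was disturbed (distance of lid_ring from where it was at the start of the episode above 0.03 m).
It fails at once if the wrench was disturbed (distance of wrench from where it was at the start of the episode above 0.03 m).
It fails at once if the jar was disturbed (distance of jar from where it was at the start of the episode above 0.03 m).
It also fails if it takes over 72 s, if anything falls off the work surface, if the arm or the gripper's body presses on something with over 40 N, if the wrist force passes 120 N, or if a joint passes its speed limit or range.

## Robot

A 7-joint arm with a two-finger parallel gripper is mounted at the origin on the work surface. World frame = base frame: x ahead of the robot, y to its left, z up, the work surface at z = 0. Lengths are in mm, angles in degrees, forces in N, time in s.
With the tool pointing down it reaches from about 350 to 775 mm from the base axis. Payload 3.1 kg.
Tool frame: the origin (TCP) lies at the very end of the fingers, on their centre line; the grasp point (between the pads) lies behind it (grip_point_offset is the y of the grasp point in the tool frame, in mm); y points along the fingers, x is the direction in which the jaws open and shut, and the axes are right-handed (so a half turn about y gives the same grasp; the last joint's range is limited). The gripper opens to 85 mm and grips with 20 to 120 N. Pads are 22 mm wide; open, the fingers measure 114 mm over their backs; the gripper's body (76 mm by 85 mm) begins 54 mm behind the grasp point. The pads swing forward as they close: fully open they stand 13 mm farther back than shut.
Start: joints at [-69.884, 17.813, 0.802, 86.603, -0.252, 75.585, -1.558], TCP at [210.502, 508.14, 231.304] pointing down, gripper open.
Joint ranges: [-154.91, 154.91], [-16.99, 109.72], [-72.82, 74.43], [7.12, 147.25], [-82.49, 262.49], [11.32, 116.49], [-174.64, 174.64]. Speed limits (degrees/s): [159.86, 159.86, 180, 180, 180, 180, 180].

## Interface

Orientations are given as a 3x3 rotation matrix whose columns are the frame's x, y, z axes.
In Python, from bench import * gives the robot as it stands. Calls block until the motion is done:
- move_ptp(position, orientation): joint-space move of the TCP to a pose.
- move_linear(position, ori=None, vel=150, force_limit=None): straight line of the TCP; ori=None keeps the orientation; vel is the mean speed in mm/s. With force_limit (N) it stops when the force on the tool has changed by that much, and returns True; else False.
- move_j(angles): joint-space move.
- let_go() and grasp(squeeze=None): open the fingers fully, or close them until they stop; squeeze is the grip in N (None keeps the last).
- dwell(seconds).
- solve_ik(position, orientation): joint angles nearest the present ones, or None.
- sense(): the state.
- capture(name): name is "side" or "top" or "wrist"; returns the picture (384x512x3 uint8, red, green, blue); there is no depth.
- camera_info(name): a dict with "fx", "fy", "cx", "cy" (pixels), "extrinsics" (4x4, takes a point from camera to world coordinates). Camera axes: x right, y up, looking along -z (the intrinsics and any distortion apply to the point x, -y, -z); pixel columns grow to the right and rows downward; lengths in mm; the calibration is good to about 2 mm. The wrist camera is an equidistant fisheye: a pixel r from the principal point sees the ray r / f radians off the axis. A picture is of the moment at which its call begins: read the wrist's pose just before it. camera_info takes no time and is no camera call; for the wrist camera it gives the pose at the moment of the call.
A pose or a line that the arm cannot do raises PlanningError and nothing moves.
- hand_in(): hands the job in, once; it reports no verdict.
Trained networks look in the newest picture that a camera, given by its name, has taken for a name from the list of things; names that differ only in an ending like _2 or _b are one class to them, and where a whole thing is asked for, a point or a joint stands for the part that bears it (a point fixed in the world has none). Each returns a list of dicts, best first, with "p" (0 to 1); they miss things now and then, are a little off and sometimes report something else, mostly with a low value. They report only what shows in the picture. A call takes as long as a camera call. They do not tell look-alikes from the thing itself.
- masks_of(camera, name): "region" (384x512 bool, what is visible of it) and "location" ([column, row] in pixels, amid what is visible of it).
The state is a dict: "clock": time; "q": joint angles; "dq": joint speeds; "effort": joint torques, N m; "position": TCP position; "tool_rot": TCP orientation; "ft_force": force on the tool from outside, world axes, zero at the start; "moment": the same for the moment, N m; "gripper_width": finger opening in mm.
Only numpy, scipy, OpenCV 4.12 (cv2) and the standard library are available. Lean on these libraries where they do the work, as an engineer would, in place of code of your own. Each camera call takes 0.05 s, during which the arm holds its last target.

## Working session

There is one attempt and no reset: what is moved stays moved. The work goes in short steps, each a Python script; the robot and the scene stay as the last script left them, time stands still between calls to the robot, and variables do not carry over. Pictures are saved under pics/ and viewed, and the job is handed in when it is done.

```bash
ls; mkdir -p pics; python3 - <<'E'
from bench import *
import cv2,numpy as np
s=sense();print(s['clock'],s['position'],s['tool_rot'],s['gripper_width'],s['ft_force'])
try: print(grip_point_offset)
except Exception as e: print(e)
for n in ("side","top","wrist"):
    im=capture(n);cv2.imwrite(f"pics/{n}0.png",im[:,:,::-1]);print(n,camera_info(n))
E
```

```text
pics
0.0 [210.25170144 507.42491789 230.23631721] [[ 3.82755639e-01 -7.97386563e-04 -9.23849276e-01]
 [ 9.23846633e-01 -2.21250749e-03  3.82756454e-01]
 [-2.34922829e-03 -9.99997234e-01 -1.10186825e-04]] 85.31788528108837 [0.06338275 0.25547067 0.37551221]
-18.700000000000003
side {'fx': 358.3383476114858, 'fy': 358.3383476114858, 'cx': 258.0803179770197, 'cy': 197.1220740391359, 'extrinsics': array([[-9.91907645e-01,  8.19966285e-02, -9.69318116e-02,
         5.58317159e+02],
       [-1.24633674e-01, -4.83337816e-01,  8.66516591e-01,
         8.59113094e+02],
       [ 2.42006289e-02,  8.71585399e-01,  4.89646016e-01,
         5.74286805e+02],
       [ 0.00000000e+00,  0.00000000e+00,  0.00000000e+00,
         1.00000000e+00]])}
top {'fx': 411.3750963685335, 'fy': 411.3750963685335, 'cx': 260.8294608149092, 'cy': 193.03324114694288, 'extrinsics': array([[-1.37734914e-02,  9.95336907e-01, -9.54711072e-02,
         5.31742048e+02],
       [-9.99881424e-01, -1.43678653e-02, -5.54103192e-03,
        -3.97146860e+01],
       [-6.88690959e-03,  9.53834673e-02,  9.95416779e-01,
         1.37692144e+03],
       [ 0.00000000e+00,  0.00000000e+00,  0.00000000e+00,
         1.00000000e+00]])}
wrist {'fx': 297.3186396354542, 'fy': 297.3186396354542, 'cx': 253.44693377595087, 'cy': 192.42644354953146, 'extrinsics': array([[ 3.82132554e-01, -8.86584318e-01, -2.60658701e-01,
         1.42711565e+02],
       [ 9.24106163e-01,  3.66131962e-01,  1.09431191e-01,
         5.34330080e+02],
       [-1.58449629e-03, -2.82693533e-01,  9.59208974e-01,
         3.72003288e+02],
       [ 0.00000000e+00,  0.00000000e+00,  0.00000000e+00,
         1.00000000e+00]])}
```

View pics/side0.png

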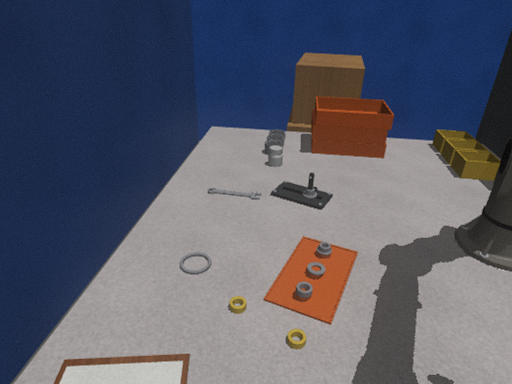

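View pics/top0.png

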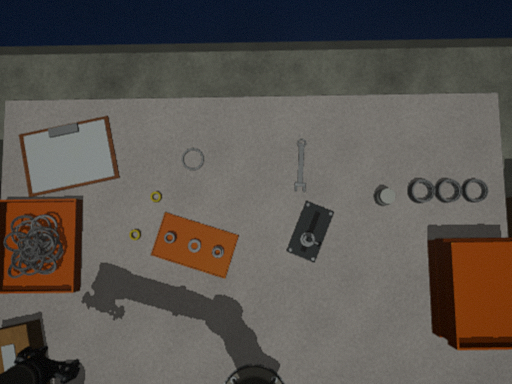

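View pics/wrist0.png

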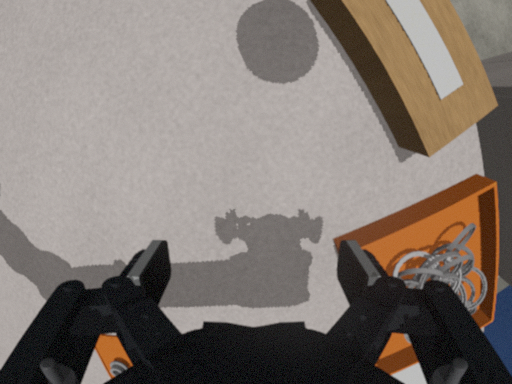

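The side picture shows the tray with the spacer (304,290), washer (316,270) and bushing (324,249), and the bolt at about (311,185). In the top picture these are (169,238), (194,245), (217,252) and (309,239). The yellow decoys lie on the bench, off the tray. Next I'll localise everything.

```bash
cat > h.py <<'E'
from bench import *
import cv2,numpy as np
def ray(n,uv,ci=None):
    c=ci or camera_info(n);T=np.array(c['extrinsics'])
    a=(uv[0]-c['cx'])/c['fx'];b=(uv[1]-c['cy'])/c['fy']
    if n=='wrist':
        r=np.hypot(a,b); k=np.sin(r)/r if r>1e-9 else 1
        d=np.array([a*k,-b*k,-np.cos(r)])
    else: d=np.array([a,-b,-1.])
    d=T[:3,:3]@d
    return T[:3,3],d/np.linalg.norm(d)
def atz(n,uv,z,ci=None):
    o,d=ray(n,uv,ci);return o+d*(z-o[2])/d[2]
def proj(n,P,ci=None):
    c=ci or camera_info(n);T=np.array(c['extrinsics'])
    p=T[:3,:3].T@(np.asarray(P,float)-T[:3,3]);x,y,w=p[0],-p[1],-p[2]
    if n=='wrist':
        h=np.hypot(x,y);th=np.arctan2(h,w);k=th/h if h>1e-9 else 1/w
        return np.array([c['cx']+c['fx']*x*k,c['cy']+c['fy']*y*k])
    return np.array([c['cx']+c['fx']*x/w,c['cy']+c['fy']*y/w])
def tri(o1,d1,o2,d2):
    A=np.stack([d1,-d2],1);t=np.linalg.lstsq(A,o2-o1,rcond=None)[0]
    a=o1+d1*t[0];b=o2+d2*t[1];return (a+b)/2,np.linalg.norm(a-b)
def down(ang): # jaw axis x at angle (deg) in world
    a=np.radians(ang);x=np.array([np.cos(a),np.sin(a),0]);y=np.array([0,0,-1.]);return np.stack([x,y,np.cross(x,y)],1)
E
python3 - <<'E'
from h import *
im={n:capture(n) for n in("top","side")}
for nm in ("spacer","washer","bushing","stand","tray","catch_a","jar","lid_ring","wrench"):
  for n in("top","side"):
    for r in masks_of(n,nm)[:3]:
      m=r['region'].astype(np.uint8);ys,xs=np.nonzero(m)
      print(nm,n,round(r['p'],2),np.round(r['location'],1),len(xs),np.round([xs.mean(),ys.mean()],1) if len(xs) else '', np.round(atz(n,r['location'],20)[:2]))
      if nm in('tray','stand'):
        print('   rect',cv2.minAreaRect(np.stack([xs,ys],1).astype(np.float32)))
for n,(x,y,w,h,k) in {'top':(140,180,200,100,4),'side':(240,160,130,150,5)}.items():
    c=im[n][y:y+h,x:x+w,::-1];c=cv2.convertScaleAbs(c,alpha=1.5)
    cv2.imwrite(f'pics/{n}z.png',cv2.resize(c,None,fx=k if n=='top' else 4,fy=k if n=='top' else 4,interpolation=cv2.INTER_CUBIC))
print(sense()['clock'])
E
```

```text
spacer top 0.65 [166.5 234.8] 78 [168.8 237.2] [528. 280.]
spacer top 0.45 [154.4 198. ] 11 [151.7 196.8] [650. 321.]
spacer top 0.43 [138.7 237.6] 78 [134.5 234.9] [521. 371.]
spacer side 0.76 [304.9 292.1] 233 [304.1 290.3] [516. 276.]
spacer side 0.7 [325.  251.1] 146 [324.2 249. ] [468. 124.]
spacer side 0.67 [295.6 336. ] 234 [296.4 338.6] [532. 394.]
washer top 0.67 [196.9 242.8] 94 [193.7 246. ] [501. 180.]
washer side 0.43 [315.4 270.2] 172 [316.6 269. ] [493. 201.]
bushing top 0.38 [216.2 249.6] 108 [217.2 252.3] [478. 116.]
bushing side 0.46 [324.8 250.6] 158 [324.2 248.8] [468. 122.]
stand top 0.76 [310.5 231.2] 1752 [309.5 231.6] [ 534. -193.]
   rect ((309.25506591796875, 231.8328094482422), (32.16984558105469, 56.098052978515625), 20.924503326416016)
stand side 0.82 [304.5 193.3] 1002 [303.2 193.6] [ 523. -172.]
   rect ((304.0377502441406, 187.367919921875), (59.065040588378906, 32.5544548034668), 15.945395469665527)
tray top 0.81 [195.3 247.5] 3239 [194.1 245.3] [486. 185.]
   rect ((194.1000213623047, 245.20001220703125), (78.7406997680664, 46.48548126220703), 18.43494987487793)
tray side 0.62 [313.6 282.4] 4453 [313.  280.6] [497. 243.]
   rect ((310.7209167480469, 276.09381103515625), (72.29686737060547, 78.61766052246094), 20.409883499145508)
jar top 0.66 [384.6 196.3] 297 [384.  196.8] [ 645. -441.]
jar side 0.8 [275.9 156.6] 262 [275.9 156.3] [ 639. -459.]
lid_ring side 0.56 [201.2 256.3] 218 [196.5 263.1] [768. 192.]
wrench top 0.57 [301.9 165.8] 403 [299.9 165.3] [ 751. -170.]
wrench side 0.8 [235.4 188.6] 189 [235.8 193.4] [ 749. -166.]
1.15
```

```bash
ls pics
```

```text
side0.png
sidez.png
top0.png
topz.png
wrist0.png
```

View pics/topz.png

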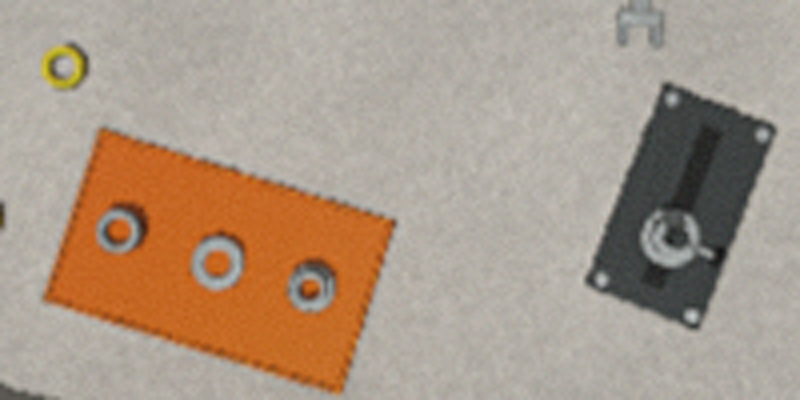

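View pics/sidez.png

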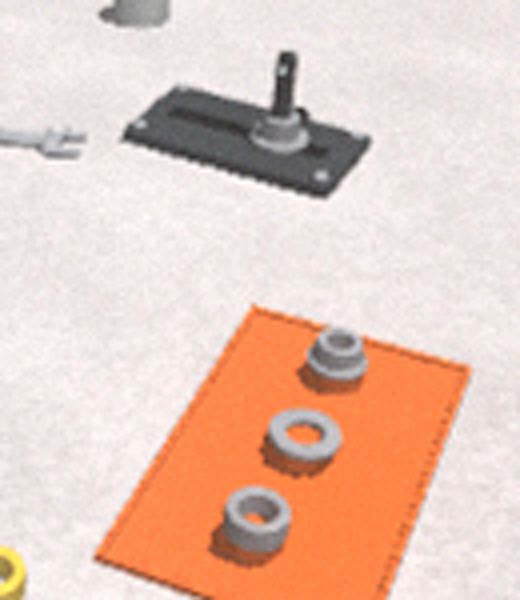

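```bash
python3 - <<'E'
from h import *
def T(a,b): 
    p,e=tri(*ray('top',a),*ray('side',b)); return np.round(p,1),round(e,1)
print('bolt tip',T((308.3,239.2),(311.8,173.8)))
print('sp',T((168.8,237.2),(304.1,290.3)),atz('top',(168.8,237.2),24))
print('wa',T((193.7,246),(316.6,269)),atz('top',(193.7,246),19))
print('bu',T((217.2,252.3),(324.2,248.8)),atz('top',(217.2,252.3),22))
c=[atz('top',(140+x/4,180+y/4),12)[:2] for x,y in((668,85),(775,127),(697,327),(587,283))]
c=np.array(c);print(c,c.mean(0)); v=(c[0]+c[1]-c[2]-c[3])/2;print(np.linalg.norm(v),np.degrees(np.arctan2(v[1],v[0])))
c=np.array([atz('top',(140+x/4,180+y/4),5)[:2] for x,y in((103,127),(396,221),(343,392),(45,299))]);print(c.mean(0));v=(c[0]+c[1]-c[2]-c[3])/2;print(np.linalg.norm(v),np.degrees(np.arctan2(v[1],v[0])))
for P in ((525,278,120),(478,116,120),(511,-190,180)):
  for a in(-18,162): print(P,a,solve_ik(P,down(a)))
E
```

```text
bolt tip (array([ 507.4, -178.1,   88.5]), np.float64(3.2))
sp (array([519.3, 272. ,  21. ]), np.float64(2.4)) [520.54446379 271.21743627  24.        ]
wa (array([490. , 191. ,  15.6]), np.float64(1.2)) [490.68190555 190.37260517  19.        ]
bu (array([469.2, 113.4,  18.6]), np.float64(0.1)) [469.31022445 112.99326548  22.        ]
[[ 632.99987767 -185.21039999]
 [ 596.84487245 -272.94932052]
 [ 433.87411271 -204.08873212]
 [ 470.8222789  -114.70060729]] [ 533.63528543 -194.23726498]
176.8795905163595 -23.201729319092557
[494.14629893 187.28204078]
147.71816378701465 -18.073475486081357
(525, 278, 120) -18 [-46.59741474  28.84404946  24.54227827  89.41061765 -12.82229791
  64.54457025 -37.21034629]
(525, 278, 120) 162 [-27.96040086  27.57758432  -2.25622389  88.59783228   1.16342601
  63.84748717 131.52664431]
(478, 116, 120) -18 [-42.92971016  18.42276989  33.86482563 105.89623412 -11.83208904
  59.18699629 -22.32020454]
(478, 116, 120) 162 [-23.99243739  16.58624093  10.19495802 105.21691788  -3.39759068
  58.48957962 149.56395983]
(511, -190, 180) -18 [-24.23619408  28.99102001  61.67375464  93.68651004 -26.43608437
  73.39704807  24.20581305]
(511, -190, 180) 162 [ -25.67151176   30.37600844   64.62831906   93.72685223  -28.34901786
   74.19918952 -154.11069092]
```

```bash
python3 - <<'E'
from h import *
R=down(-18)
for nm,P in (("spacer",(520,272,90)),("washer",(490,190,90)),("bushing",(469,113,90)),("stand",(507,-180,165))):
    move_ptp(P,R); dwell(0.15)
    ci=camera_info('wrist');im=capture('wrist');cv2.imwrite(f'pics/w_{nm}.png',im[:,:,::-1])
    np.savez(f'w_{nm}.npz',im=im,**ci,pos=sense()['position'],rot=sense()['tool_rot'])
    print(nm,sense()['position'],sense()['clock'],np.round(ci['extrinsics'],3).tolist(), proj('wrist',sense()['position'],ci))
a=[cv2.resize(cv2.imread(f'pics/w_{n}.png'),(400,300)) for n in("spacer","washer","bushing","stand")]
cv2.imwrite('pics/w4.png',np.vstack([np.hstack(a[:2]),np.hstack(a[2:])]))
E
```

```text
spacer [519.45847217 273.63629228  90.3754984 ] 2.8833 [[0.952, 0.293, 0.085, 539.653], [-0.305, 0.914, 0.267, 341.115], [0.001, -0.28, 0.96, 232.048], [0.0, 0.0, 0.0, 1.0]] [255.87007899 245.13287228]
washer [490.25773178 191.84767242  90.1271584 ] 3.525 [[0.952, 0.294, 0.085, 510.606], [-0.306, 0.914, 0.267, 258.961], [0.001, -0.28, 0.96, 231.891], [0.0, 0.0, 0.0, 1.0]] [255.28171913 244.54929425]
bushing [469.37909103 114.73769734  89.9941099 ] 4.1417 [[0.952, 0.294, 0.085, 489.784], [-0.306, 0.914, 0.268, 181.89], [0.001, -0.281, 0.96, 231.659], [0.0, 0.0, 0.0, 1.0]] [255.19403241 244.55303218]
stand [ 507.30116882 -177.90669368  164.47590909] 5.5083 [[0.952, 0.292, 0.086, 527.876], [-0.305, 0.914, 0.267, -110.42], [-0.0, -0.281, 0.96, 305.974], [0.0, 0.0, 0.0, 1.0]] [255.39668213 245.3639831 ]
```

View pics/w4.png

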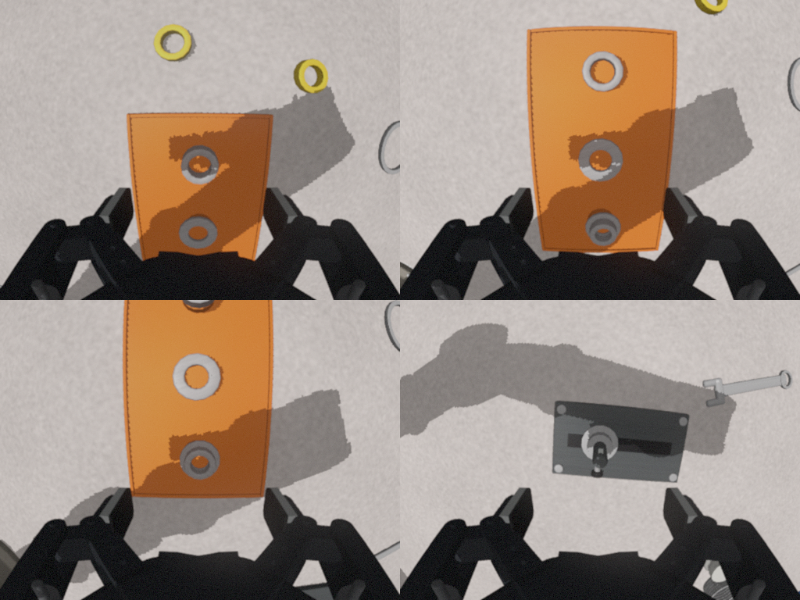

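```bash
python3 - <<'E'
from h import *
o=[]
for n,(x,y) in dict(spacer=(256,210),washer=(256,205),bushing=(256,205),stand=(256,195)).items():
    im=np.load(f'w_{n}.npz')['im'];w=40
    c=im[y-w:y+w,x-w:x+w,::-1];c=cv2.convertScaleAbs(c,alpha=1.6,beta=10)
    o.append(cv2.resize(c,(400,300),interpolation=cv2.INTER_CUBIC) if 0 else cv2.resize(c,(300,300),interpolation=cv2.INTER_CUBIC))
cv2.imwrite('pics/w4z.png',np.vstack([np.hstack(o[:2]),np.hstack(o[2:])]))
s=sense();print(s['position'],s['clock'],s['q'],solve_ik((507,-180,165),down(-18)),s['ft_force'])
for r in masks_of('wrist','stand')+masks_of('wrist','catch_a'): print(r['p'],r['location'],r['region'].sum())
print(sense()['position'],sense()['ft_force'])
E
```

```text
[ 507.30116882 -177.90669368  164.47590909] 5.5083 [ -9.94156392  21.53615268  36.37008715  95.59943466 -13.67217667
  67.43361275  12.01171198] [ -9.82439778  21.52259316  36.47354523  95.56142649 -13.66058923
  67.43216947  12.02080804] [ 0.37824233 -0.78857963  0.23663977]
0.65 [276.3, 180.9] 15591
[ 507.2064894  -178.75334975  164.72893644] [-1.3432315  -0.09434906 -0.19858408]
```

View pics/w4z.png

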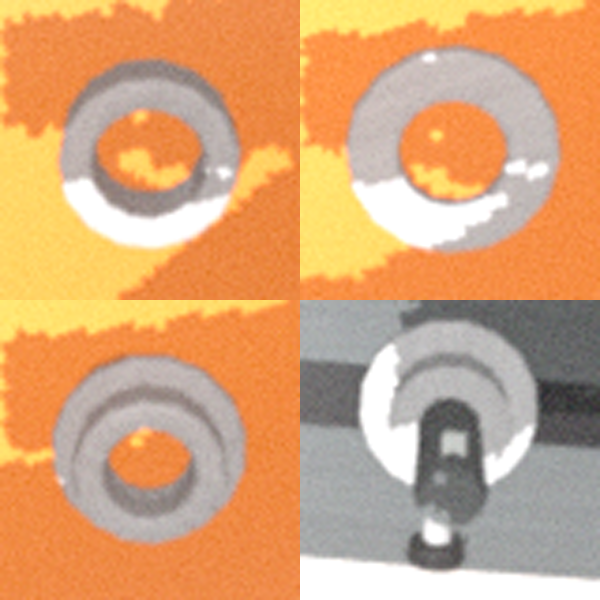

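```bash
python3 - <<'E'
from h import *
ci=camera_info('wrist');im=capture('wrist');s=sense();print(s['position'],s['clock'])
np.savez('w_stand2.npz',im=im,**ci,pos=s['position'],rot=s['tool_rot'])
x,y,w=256,205,25
c=im[y-w:y+w,x-w:x+w,::-1];c=cv2.convertScaleAbs(c,alpha=2.5,beta=10)
cv2.imwrite('pics/boltz.png',cv2.resize(c,(600,600),interpolation=cv2.INTER_CUBIC))
E
```

```text
[ 507.13607969 -179.11645522  164.80221615] 5.6583
```

View pics/boltz.png

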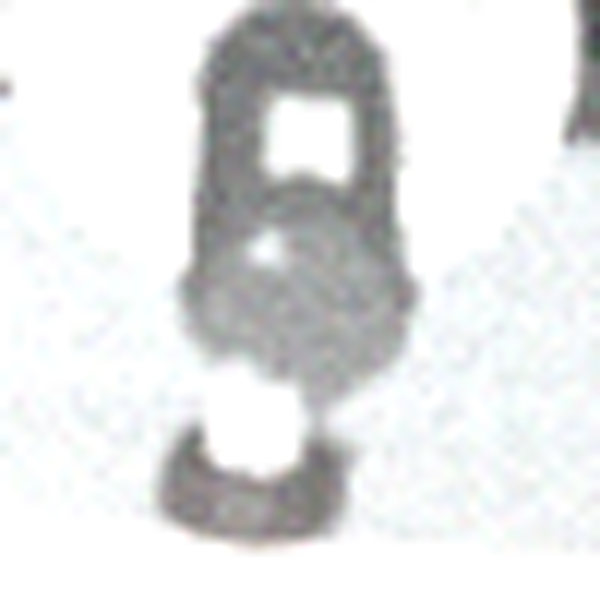

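```bash
python3 - <<'E'
from h import *
move_linear((486,-246,165),vel=120);dwell(0.6)
ci=camera_info('wrist');im=capture('wrist');s=sense();print(s['position'],s['clock'])
np.savez('w_stand3.npz',im=im,**ci,pos=s['position'],rot=s['tool_rot'])
p=proj('wrist',(507,-180,92),ci);print(p)
x,y=np.round(p).astype(int);w=25;print(x,y)
c=im[y-w:y+w,x-w:x+w,::-1];c=cv2.convertScaleAbs(c,alpha=2,beta=10)
cv2.imwrite('pics/boltz2.png',cv2.resize(c,(600,600),interpolation=cv2.INTER_CUBIC))
cv2.imwrite('pics/w5.png',im[:,:,::-1])
E
```

```text
[ 486.00523195 -245.96371694  165.02833908] 7.0333
[254.18398094 109.03053596]
254 109
```

View pics/boltz2.png

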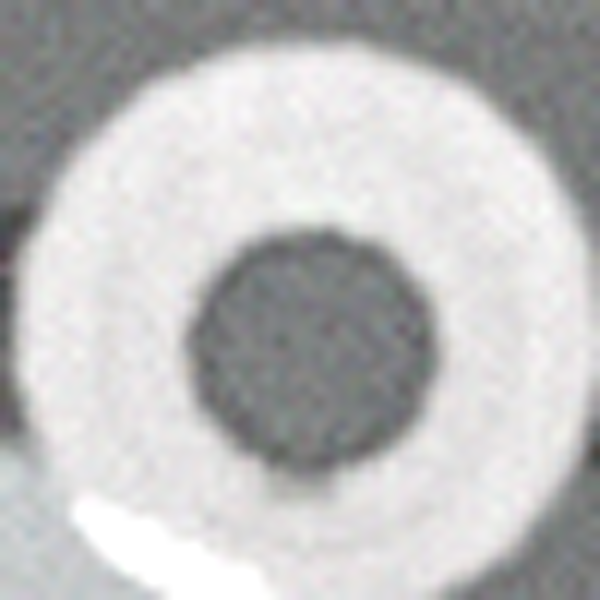

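View pics/w5.png

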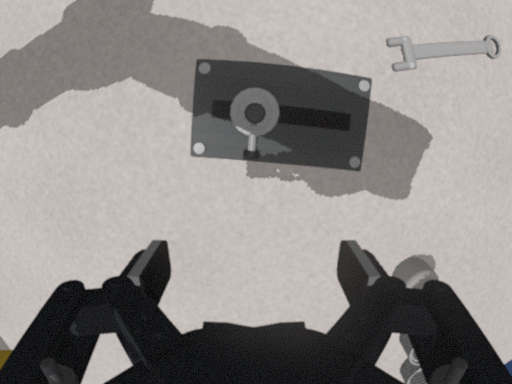

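```bash
python3 - <<'E'
from h import *
L=lambda n:dict(np.load(f'w_{n}.npz'))
a=L('stand2');b=L('stand3')
p,e=tri(*ray('wrist',(255.5,206.0),a),*ray('wrist',(254.6,112.5),b));print('tip',p,e)
for z in(85,88,92,96,100): print(z,atz('wrist',(255.5,206.0),z,a)-a['pos'],atz('wrist',(254.6,112.5),z,b))
for n,uv,z in(('spacer',(255.9,212.8),31),('washer',(256.57,204.9),21),('bushing',(255.55,210.5),33),('bushing',(255.5,205.0),20)):
    d=L(n);print(n,atz('wrist',uv,z,d),d['pos'])
# stand corners screws
for uv in((204,68),(364.5,86),(354.5,161.5),(199,148)): print(atz('wrist',uv,12,b)[:2])
E
```

```text
tip [ 506.57407589 -182.51361276   90.83816331] 0.1341469514651995
85 [ -1.06988758  -5.33925212 -79.80221615] [ 506.50664196 -182.59452537   85.        ]
88 [ -0.77602146  -4.35160914 -76.80221615] [ 506.50839333 -182.54267477   88.        ]
92 [ -0.38419998  -3.03475183 -72.80221615] [ 506.51072848 -182.47354063   92.        ]
96 [ 7.62150239e-03 -1.71789452e+00 -6.88022161e+01] [ 506.51306364 -182.4044065    96.        ]
100 [  0.39944299  -0.40103721 -64.80221615] [ 506.5153988  -182.33527237  100.        ]
spacer [518.86859079 270.09846778  31.        ] [519.45847217 273.63629228  90.3754984 ]
washer [491.28935147 190.28690729  21.        ] [490.25773178 191.84767242  90.1271584 ]
bushing [469.58969914 113.29842991  33.        ] [469.37909103 114.73769734  89.9941099 ]
bushing [469.56652851 113.00765731  20.        ] [469.37909103 114.73769734  89.9941099 ]
[ 473.34422194 -125.35015467]
[ 622.65277892 -188.53082329]
[ 591.112174   -261.62964057]
[ 442.47144379 -199.80793119]
```

```bash
python3 - <<'E'
from h import *
R=down(-18)
move_ptp((518.9,270.1,70),R)
dwell(0.3)
print(move_linear((518.9,270.1,8),vel=100,force_limit=6)); dwell(.4);s=sense();print(s['position'],s['ft_force'])
grasp(40);s=sense();print(s['position'],s['gripper_width'],s['clock'])
print(move_linear((518.9,270.1,100),vel=120));dwell(.4)
s=sense();print(s['position'],s['gripper_width'],s['ft_force'],s['clock'])
ci=camera_info('wrist');im=capture('wrist');np.savez('g_spacer.npz',im=im,**ci,pos=s['position'])
p=proj('wrist',s['position'],ci);print(p)
c=im[200:300,186:326,::-1];c=cv2.convertScaleAbs(c,alpha=1.6,beta=10)
cv2.imwrite('pics/g_spacer.png',cv2.resize(c,None,fx=5,fy=5,interpolation=cv2.INTER_CUBIC))
E
```

```text
False
[519.07319551 270.23397182   8.34661757] [-0.77813053 -0.17542787  0.88441518]
[519.00686221 270.12257706   8.29155703] 35.11636196162816 10.925
False
[518.75717667 269.98900496  99.66916781] 35.05622924874559 [ 0.25332741  0.6574342  -0.56829266] 12.2417
[255.26166519 244.5614611 ]
```

View pics/g_spacer.png

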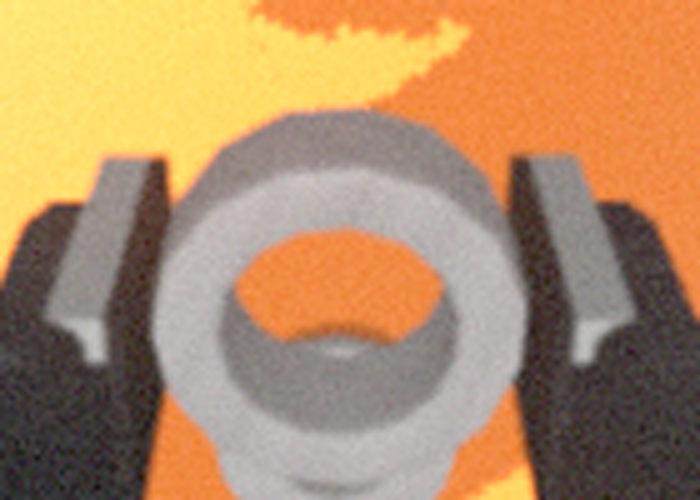

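```bash
python3 - <<'E'
from h import *
d=dict(np.load('g_spacer.npz'));R=down(-18)
p=atz('wrist',(253.6,265.8),d['pos'][2]+22.7,d);print(R.T@(p-d['pos']))
for r in(264,268): print(R.T@(atz('wrist',(253.6,r),d['pos'][2]+22.7,d)-d['pos']))
E
```

```text
[ -0.90346921 -22.7          0.2901781 ]
[ -0.90421738 -22.7          1.25611754]
[ -0.90254514 -22.7         -0.89982765]
```

```bash
python3 - <<'E'
from h import *
R=down(-18)
move_ptp((507.6,-183.15,130),R)
print(move_linear((507.6,-183.15,92),vel=80,force_limit=5));dwell(.5)
s=sense();print(s['position'],s['gripper_width'],s['ft_force'],s['clock'])
ci=camera_info('wrist');im=capture('wrist');np.savez('h_spacer.npz',im=im,**ci,pos=s['position'])
c=im[200:300,186:326,::-1];c=cv2.convertScaleAbs(c,alpha=2,beta=10)
cv2.imwrite('pics/h_spacer.png',cv2.resize(c,None,fx=5,fy=5,interpolation=cv2.INTER_CUBIC))
im=capture('side');c=im[140:220,270:350,::-1];cv2.imwrite('pics/h_spacer_s.png',cv2.resize(c,None,fx=7,fy=7,interpolation=cv2.INTER_CUBIC))
E
```

```text
False
[ 507.70467112 -183.1510422    92.14816075] 35.10420065124929 [ 0.44918037 -0.19939818 -1.42232317] 15.0833
```

View pics/h_spacer.png

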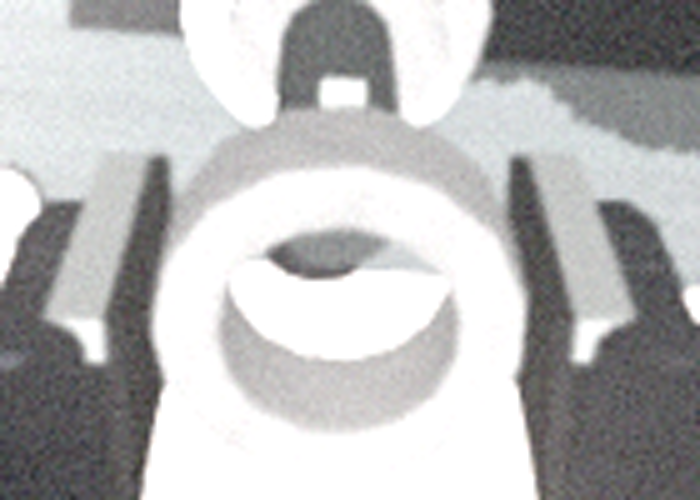

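View pics/h_spacer_s.png

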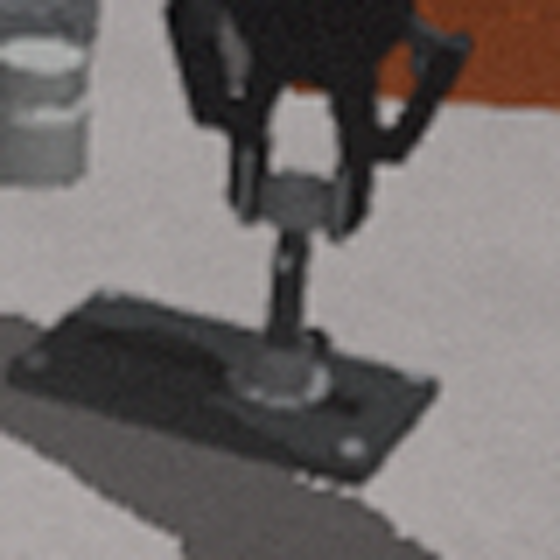

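```bash
python3 - <<'E'
from h import *
d=dict(np.load('h_spacer.npz'));R=down(-18)
for z,r in((91,6.5),(85,8),(91+0,8)):
  b=d['pos']+R@np.array([-0.9,0,.29]);b[2]=z
  t=np.linspace(0,2*np.pi,73);P=np.array([proj('wrist',b+R@np.array([r*np.cos(a),0,r*np.sin(a)]),d) for a in t])
  q=(P-[186,200]+.5)*5;print(z,r,q[:,0].min(),q[:,0].max(),q[:,1].min(),q[:,1].max())
E
```

```text
91 6.5 279.4593248560501 401.5826624503481 162.43271603460983 271.60656770751984
85 8 267.82711299933027 413.02547063938164 127.28461131430322 258.224894994844
91 8 265.38734111013014 415.64976154546315 149.33545906730615 283.694526650427
```

```bash
python3 - <<'E'
from h import *
x,y=507.6,-183.15
st=move_linear((x,y,24),vel=35,force_limit=5)
s=sense();print(st,s['position'],s['ft_force'],s['clock'],s['gripper_width'])
if not st or s['position'][2]>45: print('check')
E
```

```text
True [ 507.52724702 -183.16187406   29.19992579] [-0.38358589  0.12200999  3.74614025] 16.7833 35.061228614383495
```

```bash
python3 - <<'E'
from h import *
let_go();dwell(.2)
s=sense();print(s['position'],s['ft_force'],s['clock'],s['gripper_width'])
x,y=507.6,-183.15
move_linear((x,y,150),vel=150);dwell(.3)
ci=camera_info('wrist');im=capture('wrist');s=sense();np.savez('a_spacer.npz',im=im,**ci,pos=s['position'])
c=im[150:250,186:326,::-1];c=cv2.convertScaleAbs(c,alpha=1.8,beta=10)
cv2.imwrite('pics/a_spacer.png',cv2.resize(c,None,fx=5,fy=5,interpolation=cv2.INTER_CUBIC))
R=down(-18)
move_ptp((491.3,190.3,70),R);dwell(.3)
print(move_linear((491.3,190.3,4),vel=100,force_limit=6)); dwell(.3);s=sense();print(s['position'],s['ft_force'])
grasp(40);s=sense();print(s['position'],s['gripper_width'],s['clock'])
print(move_linear((491.3,190.3,100),vel=120));dwell(.4)
s=sense();print(s['position'],s['gripper_width'],s['ft_force'],s['clock'])
ci=camera_info('wrist');im=capture('wrist');np.savez('g_washer.npz',im=im,**ci,pos=s['position'])
c=im[200:300,186:326,::-1];c=cv2.convertScaleAbs(c,alpha=1.6,beta=10)
cv2.imwrite('pics/g_washer.png',cv2.resize(c,None,fx=5,fy=5,interpolation=cv2.INTER_CUBIC))
E
```

```text
[ 506.41678009 -182.57579655   28.09915354] [ 0.11162597 -0.31572818 -0.44891303] 17.5333 85.48665419813574
False
[491.67089732 190.4874518    4.49897911] [ 0.42910922 -0.16888346  0.43959442]
[491.45832514 190.34535689   4.32230318] 41.313702320147954 22.1583
False
[491.17519137 190.22626563  99.74429231] 41.54715492938211 [ 0.42692023 -0.04602212 -0.5890598 ] 23.5083
```

View pics/a_spacer.png

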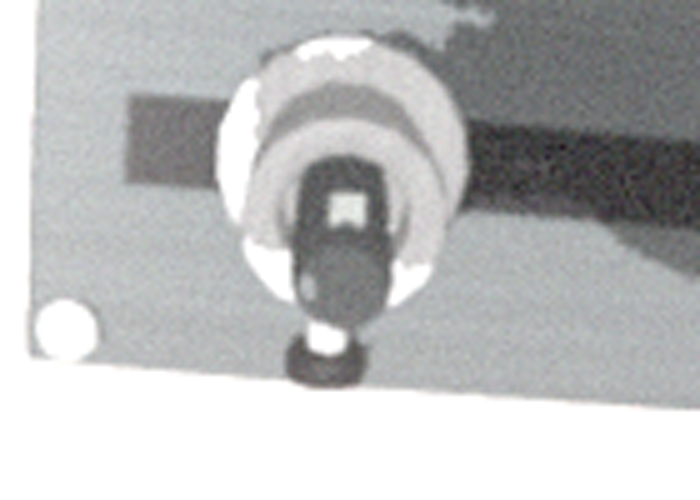

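View pics/g_washer.png

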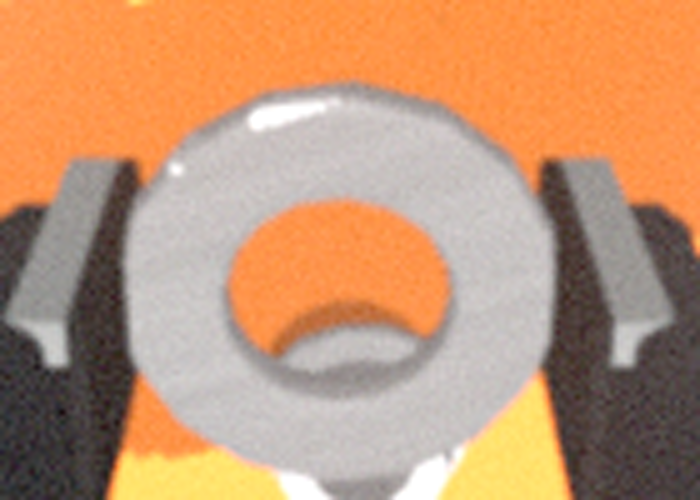

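```bash
cat >> h.py <<'E'
def pred(d,off,h,r,x0=186,y0=200,k=5):
    R=down(-18);o=np.array(d['pos'])+R@np.array([off[0],-h,off[1]])
    P=np.array([proj('wrist',o+R@np.array([r*np.cos(a),0,r*np.sin(a)]),d) for a in np.linspace(0,2*np.pi,181)])
    q=(P-[x0,y0]+.5)*k;return np.round([q[:,0].min(),q[:,0].max(),q[:,1].min(),q[:,1].max()],0)
E
python3 - <<'E'
from h import *
d=dict(np.load('g_washer.npz'))
for z in(0,-.5,.5): print(pred(d,(-.9,z),16.6,22),pred(d,(-.9,z),16.6,11))
d=dict(np.load('g_spacer.npz'))
for z in(0,.3,): print(pred(d,(-.9,z),22.7,18),pred(d,(-.9,z),22.7,11))
E
```

```text
[112. 569.  88. 486.] [226. 455. 199. 397.]
[112. 569.  93. 490.] [226. 455. 203. 402.]
[111. 570.  83. 482.] [225. 456. 194. 393.]
[146. 536. 156. 490.] [221. 460. 228. 432.]
[145. 536. 153. 488.] [221. 460. 225. 429.]
```

```bash
python3 - <<'E'
from h import *
R=down(-18)
x,y=507.7,-182.9
move_ptp((x,y,120),R)
move_linear((x,y,88),vel=80,force_limit=5);dwell(.4)
ci=camera_info('wrist');im=capture('wrist');s=sense();np.savez('h_washer.npz',im=im,**ci,pos=s['position'])
c=im[200:300,186:326,::-1];c=cv2.convertScaleAbs(c,alpha=2,beta=10)
cv2.imwrite('pics/h_washer.png',cv2.resize(c,None,fx=5,fy=5,interpolation=cv2.INTER_CUBIC))
print(s['position'],s['clock'])
st=move_linear((x,y,37),vel=35,force_limit=5)
s=sense();print(st,s['position'],s['ft_force'],s['clock'],s['gripper_width'])
if st and abs(s['position'][2]-41.3)<2.5:
    let_go();dwell(.3);s=sense();print(s['position'],s['ft_force'],s['clock'])
E
```

```text
[ 507.85596118 -182.93172434   88.20869488] 25.9583
True [ 507.54187961 -182.83918202   41.27928208] [0.58133755 0.65042992 4.71501073] 27.1667 41.60591115204569
[ 506.55862628 -182.20125542   40.24857948] [ 0.47511615  0.15458894 -0.26374751] 27.975
```

View pics/h_washer.png

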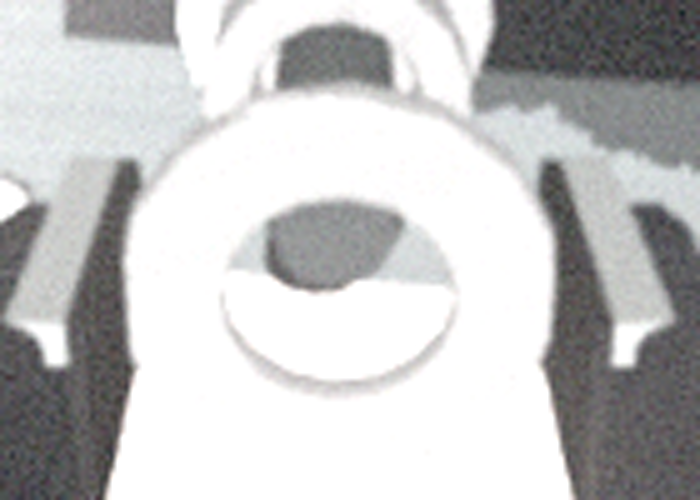

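```bash
python3 - <<'E'
from h import *
s=sense();print(s['position'],s['clock'],s['ft_force'],s['q'])
dwell(.2);s=sense();print(s['position'],s['ft_force'],s['q'])
d=dict(np.load('h_washer.npz'))
for x in(-.9,-1.4): print(pred(d,(x,0),91-d['pos'][2],6.5),pred(d,(x,0),85-d['pos'][2],8))
p=s['position'];
move_linear((507.7,-182.9,150),vel=150);dwell(.4)
ci=camera_info('wrist');im=capture('wrist');s=sense();np.savez('a_washer.npz',im=im,**ci,pos=s['position'])
c=im[150:250,186:326,::-1];c=cv2.convertScaleAbs(c,alpha=1.3,beta=0)
cv2.imwrite('pics/a_washer.png',cv2.resize(c,None,fx=5,fy=5,interpolation=cv2.INTER_CUBIC))
print(s['position'],s['clock'])
E
```

```text
[ 506.55862628 -182.20125542   40.24857948] 27.975 [ 0.47511615  0.15458894 -0.26374751] [-17.19111596  35.09062117  49.34789441 103.58597119 -31.56055775
  56.36001055  27.31191111]
[ 506.53510405 -182.17314771   40.25553511] [ 0.25846055 -1.03339471 -0.26645168] [-17.19199414  35.08963279  49.34840525 103.58638793 -31.56031433
  56.36529055  27.31305831]
[278. 402. 180. 291.] [266. 414. 143. 276.]
[273. 398. 180. 291.] [261. 409. 143. 276.]
[ 507.56339335 -182.9192132   149.7514804 ] 29.5083
```

View pics/a_washer.png

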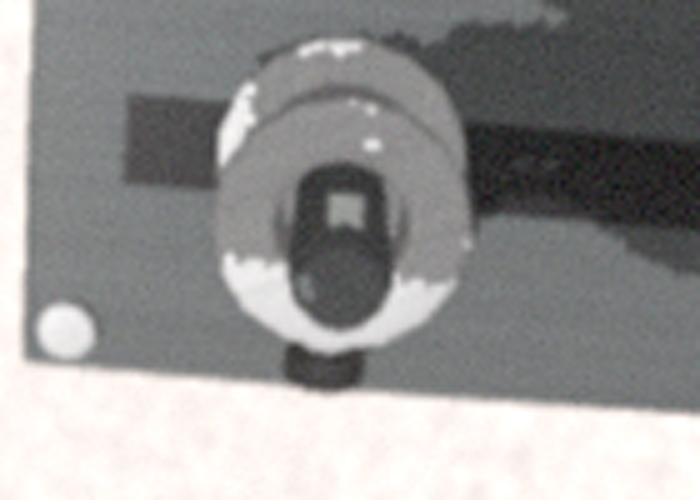

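```bash
python3 - <<'E'
from h import *
o=[]
for n in('h_washer','h_spacer'):
    d=dict(np.load(n+'.npz'));im=d['im'][230:280,225:285,::-1]
    c=cv2.resize(cv2.convertScaleAbs(im,alpha=1.5 if 1 else 2),None,fx=10,fy=10,interpolation=cv2.INTER_CUBIC)
    R=down(-18)
    for z,r,col in((91,6.5,(0,0,255)),(85,8,(0,255,0))):
        b=d['pos']+R@np.array([-0.9,0,0.]);b[2]=z
        P=np.array([proj('wrist',b+R@np.array([r*np.cos(a),0,r*np.sin(a)]),d) for a in np.linspace(0,2*np.pi,73)])
        q=((P-[225,230]+.5)*10).astype(np.int32);cv2.polylines(c,[q],True,col,1)
    o.append(c)
cv2.imwrite('pics/cmp.png',cv2.resize(np.vstack(o),(480,800))[:, :][:800]) 
c=np.hstack(o);cv2.imwrite('pics/cmp.png',cv2.resize(c,(800,333)))
E
```

```text
(no output)
```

View pics/cmp.png

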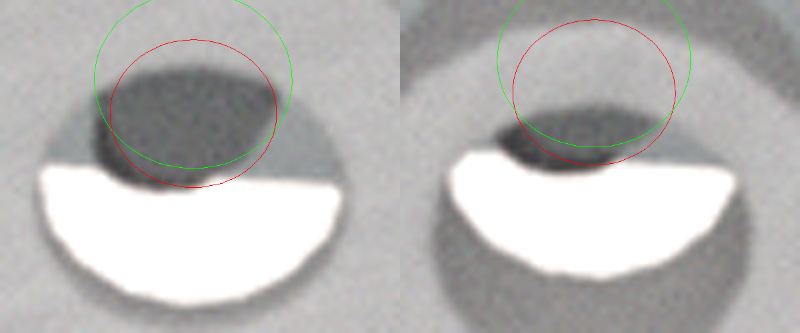

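```bash
python3 - <<'E'
from h import *
R=down(-18);x,y=469.6,113.15
move_ptp((x,y,70),R);dwell(.3)
print(move_linear((x,y,4),vel=100,force_limit=6)); dwell(.4);s=sense();print(s['position'],s['ft_force'])
grasp(60);s=sense();print(s['position'],s['gripper_width'],s['clock'])
print(move_linear((x,y,100),vel=120));dwell(.4)
s=sense();print(s['position'],s['gripper_width'],s['ft_force'],s['clock'])
ci=camera_info('wrist');im=capture('wrist');np.savez('g_bushing.npz',im=im,**ci,pos=s['position'])
c=im[200:300,186:326,::-1];c=cv2.convertScaleAbs(c,alpha=1.6,beta=10)
cv2.imwrite('pics/g_bushing.png',cv2.resize(c,None,fx=5,fy=5,interpolation=cv2.INTER_CUBIC))
d=dict(np.load('g_bushing.npz'))
for z in(0,.5): print(pred(d,(-.9,z),28.6,15),pred(d,(-.9,z),28.6,8.75),pred(d,(-.9,z),15.6,20))
E
```

```text
False
[469.77594438 113.27322063   4.24855404] [ 0.34176993 -0.37914808 -0.01297479]
[469.70643898 113.17350678   4.35144894] 36.94713792815303 32.725
False
[469.47878566 113.05353     99.76564728] 36.25913182566644 [-0.46695049 -0.93515944 -0.66255669] 34.075
[172. 510. 217. 502.] [242. 440. 282. 448.] [134. 547. 105. 465.]
[171. 510. 211. 497.] [242. 440. 277. 443.] [133. 548. 100. 461.]
```

View pics/g_bushing.png

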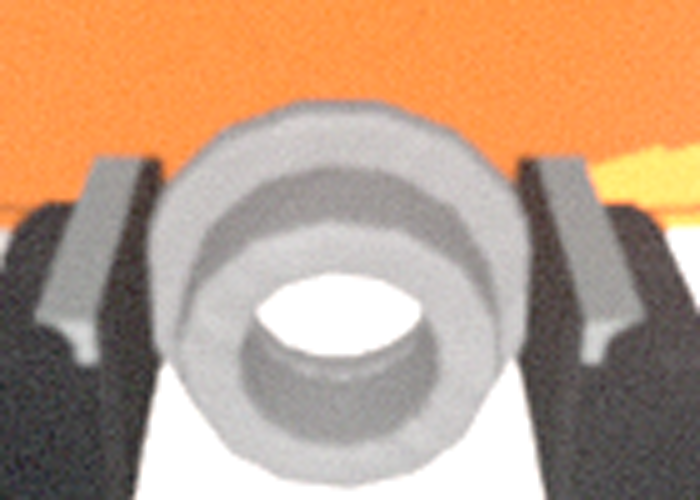

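```bash
python3 - <<'E'
from h import *
R=down(-18);x,y=507.55,-183.4
move_ptp((x,y,115),R)
print(move_linear((x,y,85),vel=80,force_limit=5));dwell(.5)
ci=camera_info('wrist');im=capture('wrist');s=sense();np.savez('h_bushing.npz',im=im,**ci,pos=s['position'])
c=im[200:300,186:326,::-1];c=cv2.convertScaleAbs(c,alpha=2,beta=10)
c=cv2.resize(c,None,fx=5,fy=5,interpolation=cv2.INTER_CUBIC)
d=dict(np.load('h_bushing.npz'))
for z,r,col in((91,6.5,(0,0,255)),(85,8,(0,255,0))):
    b=d['pos']+R@np.array([-0.95,0,0.5]);b[2]=z
    P=np.array([proj('wrist',b+R@np.array([r*np.cos(a),0,r*np.sin(a)]),d) for a in np.linspace(0,2*np.pi,73)])
    cv2.polylines(c,[((P-[186,200]+.5)*5).astype(np.int32)],True,col,1)
cv2.imwrite('pics/h_bushing.png',c)
print(s['position'],s['ft_force'],s['clock'])
E
```

```text
False
[ 507.60087066 -183.44886013   85.10281501] [ 0.62365273  0.80041632 -1.10702723] 36.35
```

View pics/h_bushing.png

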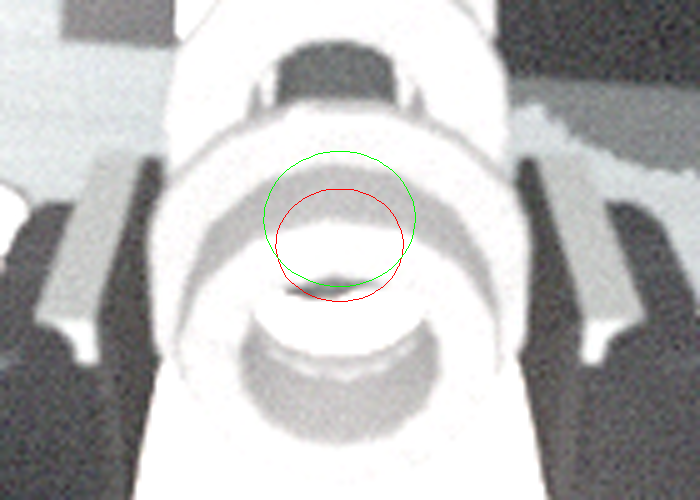

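```bash
python3 - <<'E'
from h import *
x,y=507.35,-183.0
move_linear((x,y,85),vel=20)
for z in(78,74.5):
    st=move_linear((x,y,z),vel=20,force_limit=5);dwell(.15);s=sense();print(st,s['position'],s['ft_force'],s['moment'],s['clock'])
    if st: break
E
```

```text
False [ 507.42156948 -183.09878576   78.10083083] [-0.08808153 -0.06383099 -0.65228324] [ 0.08112379 -0.06507743  0.01771462] 37.25
False [ 507.37472008 -183.02375567   74.4946064 ] [-0.78175258  0.62405942 -1.01692793] [-0.02975677  0.0152466   0.02155624] 37.725
```

On the bolt, without any contact force. Now I'll press it past the catches.

```bash
python3 - <<'E'
from h import *
x,y=507.35,-183.0
for z in(70,65,55,46.5):
    st=move_linear((x,y,z),vel=20,force_limit=14);s=sense();print(st,s['position'],s['ft_force'],s['gripper_width'],s['clock'])
    if st: break
E
```

```text
False [ 507.46611213 -182.54173129   69.79333693] [ 1.34555493  1.35761947 -0.68129397] 37.078895905258186 38.1
False [ 507.55545645 -183.07091143   64.84984954] [ 0.31294399  0.30576818 -0.72495119] 36.607707819576454 38.5
True [ 507.42528712 -182.98846052   57.09415385] [-0.78060792  1.25160557  5.45476937] 36.60139850213679 38.9583
```

```bash
python3 - <<'E'
from h import *
dwell(.1);s=sense();print(s['position'],s['ft_force'])
ci=camera_info('wrist');im=capture('wrist');np.savez('p1.npz',im=im,**ci,pos=s['position'])
c=im[200:300,186:326,::-1];c=cv2.convertScaleAbs(c,alpha=1.3)
cv2.imwrite('pics/p1.png',cv2.resize(c,None,fx=5,fy=5,interpolation=cv2.INTER_CUBIC))
im=capture('side');c=im[140:220,270:350,::-1];cv2.imwrite('pics/p1s.png',cv2.resize(c,None,fx=7,fy=7,interpolation=cv2.INTER_CUBIC))
E
```

```text
[ 507.41794239 -182.99251723   57.08597302] [-0.1965419   0.03660792  5.78122293]
```

View pics/p1.png

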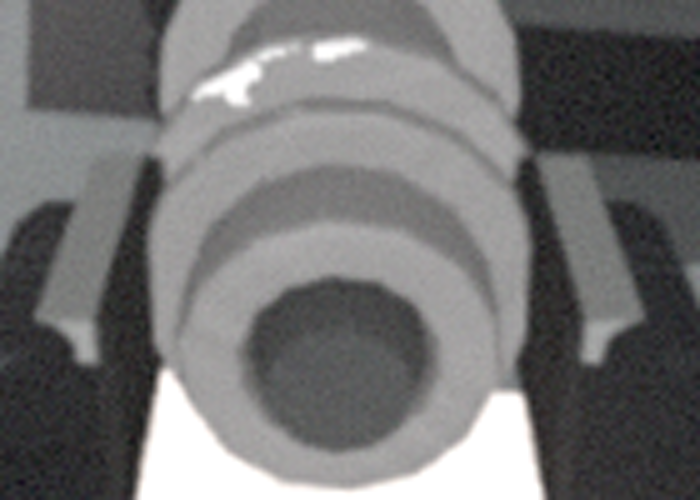

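View pics/p1s.png

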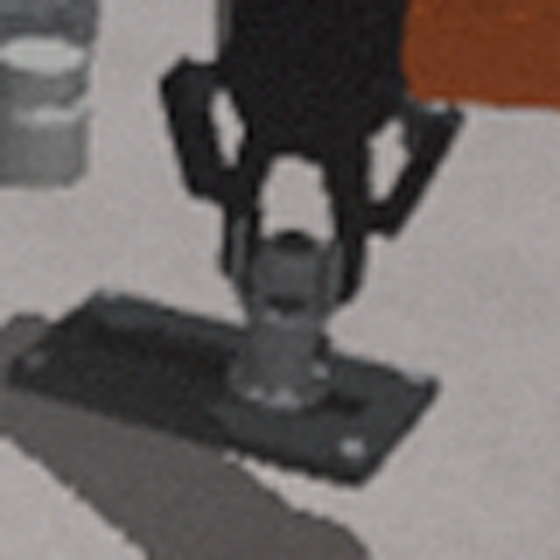

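```bash
python3 - <<'E'
from h import *
x,y=507.35,-183.0
for z in(54,51,48.5):
    st=move_linear((x,y,z),vel=12,force_limit=15);s=sense();print(st,s['position'],s['ft_force'],s['gripper_width'],s['clock'])
    if st: break
E
```

```text
True [ 507.43665829 -182.97501147   57.11020393] [-1.62563707  0.13939048  6.11265131] 36.566177439923536 39.3833
```

```bash
python3 - <<'E'
from h import *
x,y=507.35,-183.0
move_linear((x,y,58.5),vel=10);s=sense();print(s['position'],s['ft_force'])
let_go();dwell(.2)
move_linear((x,y,80),vel=80);dwell(.4)
s=sense();print(s['position'],s['ft_force'],s['clock'])
ci=camera_info('wrist');im=capture('wrist');np.savez('p2.npz',im=im,**ci,pos=s['position'])
c=im[200:300,186:326,::-1];c=cv2.convertScaleAbs(c,alpha=1.3)
cv2.imwrite('pics/p2.png',cv2.resize(c,None,fx=5,fy=5,interpolation=cv2.INTER_CUBIC))
im=capture('side');c=im[140:220,270:350,::-1];cv2.imwrite('pics/p2s.png',cv2.resize(c,None,fx=7,fy=7,interpolation=cv2.INTER_CUBIC))
d=dict(np.load('p2.npz'))
for b in(57.9,62,66,67.8,69): h=b-s['position'][2]; print(b,pred(d,(-.9,0),h+18,15),pred(d,(-.9,0),h+18,8.75),pred(d,(-.9,0),h+5,20))
E
```

```text
[ 507.07454607 -182.74588866   57.93937255] [ 0.23481884  0.02492039 -2.36583968]
[ 507.1682554  -182.90914342   79.73198086] [-0.5772786  -0.02347227 -0.18385818] 41.3
57.9 [202. 479.  80. 329.] [260. 421. 135. 280.] [169. 512.  -3. 311.]
62 [199. 482.  94. 347.] [258. 423. 150. 298.] [165. 516.   8. 328.]
66 [195. 485. 109. 366.] [256. 425. 166. 316.] [161. 520.  20. 345.]
67.8 [194. 487. 115. 375.] [255. 426. 173. 325.] [159. 521.  25. 353.]
69 [193. 488. 120. 381.] [254. 427. 178. 331.] [158. 523.  29. 358.]
```

View pics/p2.png

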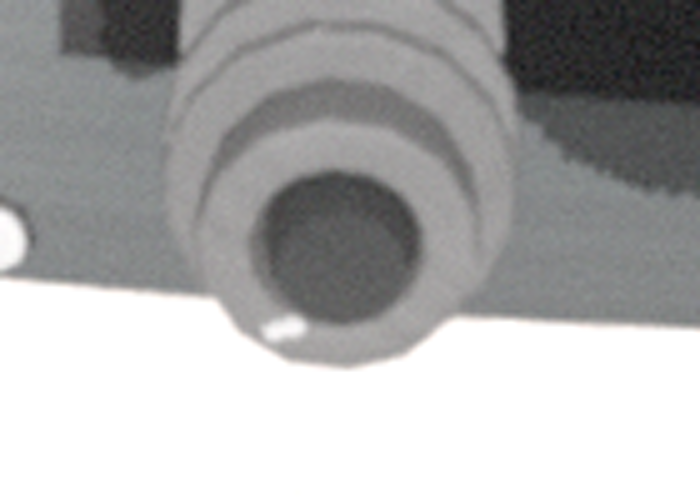

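View pics/p2s.png

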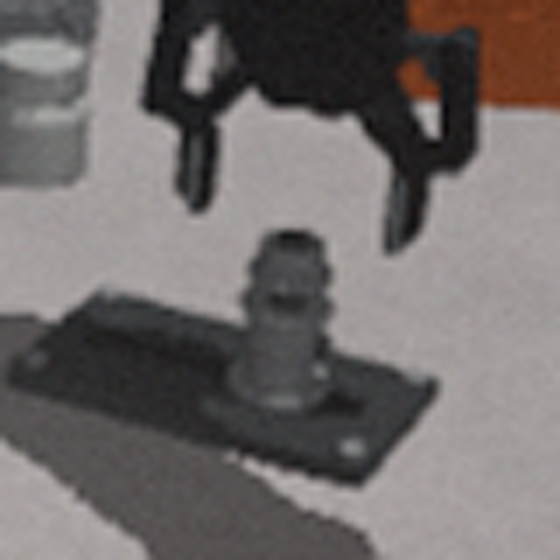

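```bash
python3 - <<'E'
from h import *
x,y=507.35,-183.0
print(move_linear((x,y,75.3),vel=30,force_limit=5));dwell(.3)
grasp(60);s=sense();print(s['position'],s['ft_force'],s['gripper_width'],s['clock'])
for z in(72,69,64.5):
    st=move_linear((x,y,z),vel=12,force_limit=17);s=sense();print(st,s['position'],s['ft_force'],s['gripper_width'],s['clock'])
    if st: break
dwell(.1);s=sense();print(s['position'],s['ft_force'])
ci=camera_info('wrist');im=capture('wrist');np.savez('p3.npz',im=im,**ci,pos=s['position'])
c=im[200:300,186:326,::-1];c=cv2.convertScaleAbs(c,alpha=1.3)
cv2.imwrite('pics/p3.png',cv2.resize(c,None,fx=5,fy=5,interpolation=cv2.INTER_CUBIC))
E
```

```text
False
[ 507.41399344 -182.95049239   75.22995747] [ 0.05462824 -0.2340546  -1.32348554] 26.87046279515674 42.5833
False [ 507.43568525 -183.02519058   71.89742729] [ 0.64174393 -0.54558354  0.70537136] 27.406775170045417 43.0083
False [ 507.38615705 -183.00196359   68.81988164] [ 0.7034339  -0.44092577 -1.28050865] 27.255162555736536 43.4083
False [ 507.21295514 -182.99680985   64.65359115] [-0.5793746   0.11180187  3.0969837 ] 27.218343862993333 43.9333
[ 507.20984039 -182.99581924   64.62519023] [-0.67153693  0.67987863  3.77729467]
```

View pics/p3.png

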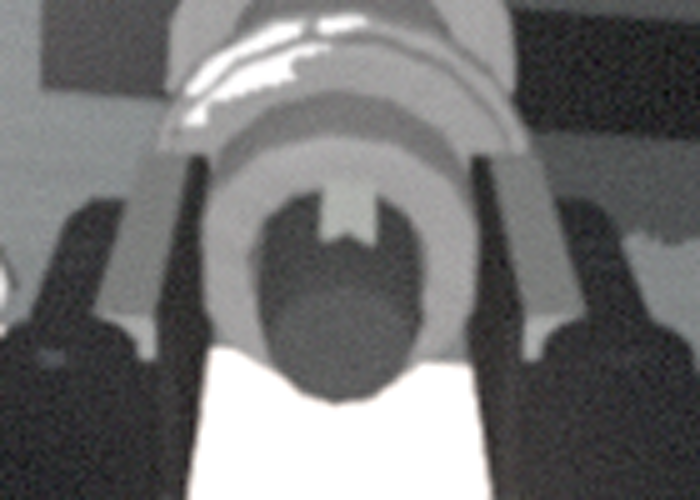

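Catch A (+y) has snapped out over the rim, visible at (348,215) in the zoom. I'll press a little further, release, and check both sides.

```bash
python3 - <<'E'
from h import *
x,y=507.35,-183.0
st=move_linear((x,y,62),vel=8,force_limit=8);s=sense();print(st,s['position'],s['ft_force'])
let_go();dwell(.2);s=sense();print(s['position'],s['ft_force'])
move_linear((507.4,-183,150),vel=120)
R=down(-18)
def shot(n,P,A):
    move_ptp(P,A);dwell(.4)
    ci=camera_info('wrist');im=capture('wrist');s=sense();np.savez(n+'.npz',im=im,**ci,pos=s['position'])
    p=np.round(proj('wrist',(507,-183,75),ci)).astype(int);print(n,p,s['clock'])
    c=im[max(0,p[1]-40):p[1]+40,p[0]-40:p[0]+40,::-1];c=cv2.convertScaleAbs(c,alpha=1.5)
    c=cv2.resize(c,None,fx=6,fy=6,interpolation=cv2.INTER_CUBIC);cv2.imwrite(f'pics/{n}.png',c)
shot('f1',(507.4,-183,150),R)
shot('f2',(507.4-.309*130,-183-.951*130,150),R)
im=capture('side');c=im[140:220,270:350,::-1];cv2.imwrite('pics/f_s.png',cv2.resize(c,None,fx=7,fy=7,interpolation=cv2.INTER_CUBIC))
E
python3 -c "
import cv2,numpy as np
a,b=[cv2.imread(f'pics/f{i}.png') for i in(1,2)];print(a.shape,b.shape)
h=min(a.shape[0],b.shape[0]);cv2.imwrite('pics/f12.png',cv2.resize(np.hstack([a[:h],b[:h]]),(800,int(800*h/960))))"
```

```text
True [ 507.17576429 -183.0017507    64.57820773] [-0.31402102  1.3745046   5.34997224]
[ 506.74046332 -182.77443823   64.16727739] [0.310285   0.01629924 0.02234906]
f1 [254 201] 46.6833
f2 [254  29] 47.7167
(480, 480, 3) (414, 480, 3)
```

View pics/f12.png

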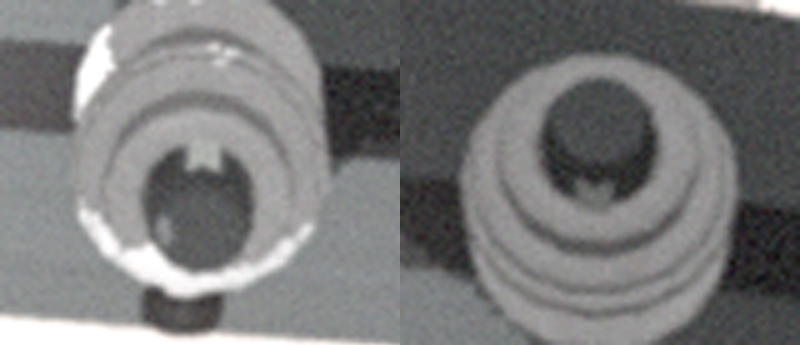

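View pics/f_s.png

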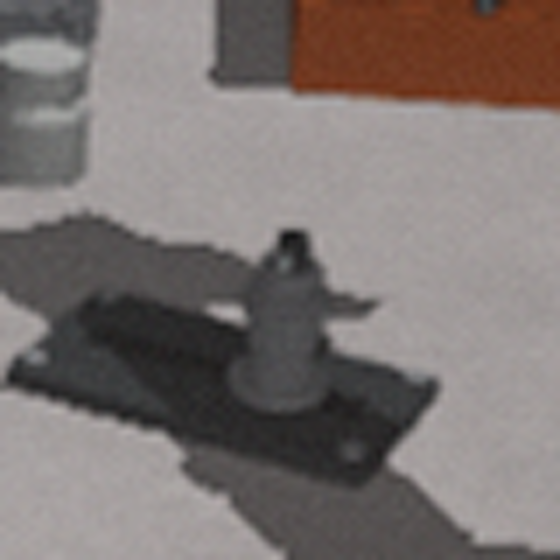

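```bash
python3 - <<'E'
from h import *
o=[]
for n in('f1','f2'):
    d=dict(np.load(n+'.npz'));p=np.round(proj('wrist',(507,-183,75),d)).astype(int)
    y0,x0=max(0,p[1]-20),p[0]-20
    c=cv2.resize(cv2.convertScaleAbs(d['im'][y0:y0+40,x0:x0+40,::-1],alpha=2.5),(400,400),interpolation=cv2.INTER_CUBIC)
    o.append(c)
cv2.imwrite('pics/f12z.png',np.hstack(o))
E
```

```text
(no output)
```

View pics/f12z.png

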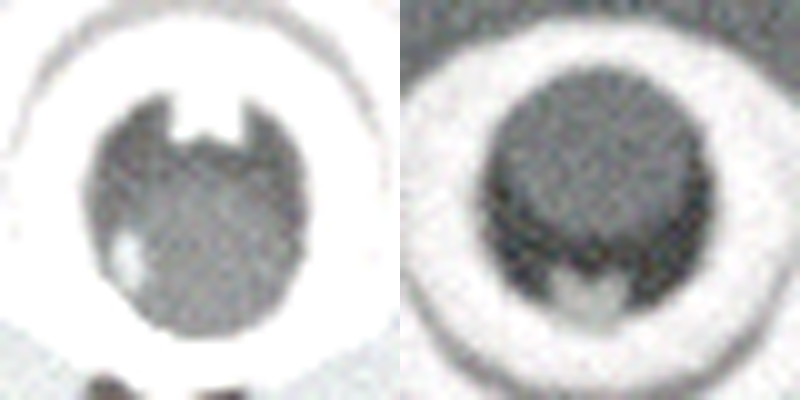

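```bash
python3 - <<'E'
from h import *
R=down(162);P=(507.4,-183,145)
q=solve_ik(P,R);print(q,sense()['q'])
if q is not None:
    move_linear((507.4-.309*60,-183-.951*60,190),vel=150)
    move_ptp(P,R);dwell(.4)
    ci=camera_info('wrist');im=capture('wrist');s=sense();np.savez('f3.npz',im=im,**ci,pos=s['position'])
    p=np.round(proj('wrist',(507,-183,75),ci)).astype(int);print(p,s['clock'],s['position'])
    o=[]
    for k in(1.3,2.5,4): o.append(cv2.resize(cv2.convertScaleAbs(im[p[1]-20:p[1]+20,p[0]-20:p[0]+20,::-1],alpha=k),(266,266),interpolation=cv2.INTER_CUBIC))
    cv2.imwrite('pics/f3.png',np.hstack(o))
E
```

```text
[ 60.40046925  33.26864434 -61.65107433  94.27347627  30.66034134
  71.21240001 154.42584996] [ -7.18349953  30.64784985  56.12302631  93.84829116 -26.76110387
  70.04900365  36.6665894 ]
[253 206] 50.8083 [ 507.43872635 -182.90080199  144.97187836]
```

View pics/f3.png

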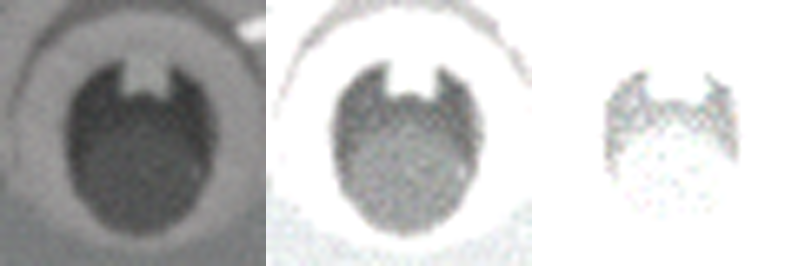

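```bash
python3 - <<'E'
from h import *
y2=np.array([np.sin(np.radians(22.9)),np.cos(np.radians(22.9))])
for n,sg in(('f1',1),('f3',-1)):
    d=dict(np.load(n+'.npz'));T=d['extrinsics']
    # bolt axis as seen: use measured bolt
    for dx in ((0,0),):
      ax=np.array([506.55,-182.5])
      f=lambda r,z:proj('wrist',(*(ax+sg*r*y2),z),d)
      print(n,'top flush',f(8,83.9),'edge out',f(10.3,76.6),'edge in(1.5)',f(8.75,76.6),'bore',f(8.75,75.9),'tip far',f(-6.5,91))
      print('  other bore', f(-8.75,75.9))
o=[]
for n in('f1','f3'):
    d=dict(np.load(n+'.npz'));im=d['im'];p=np.round(proj('wrist',(507,-183,75),d)).astype(int)
    c=im[p[1]-20:p[1]+12,p[0]-16:p[0]+16,::-1].astype(float)
    c=np.clip((c-40)*2.2,0,255).astype(np.uint8)
    o.append(cv2.resize(c,(400,400),interpolation=cv2.INTER_CUBIC));print(n,p,im[p[1]-22:p[1]-2,p[0]-3:p[0]+5].mean(2).astype(int).tolist())
cv2.imwrite('pics/f13.png',np.hstack(o))
E
```

```text
f1 top flush [254.29569897 193.87367074] edge out [254.5257521  188.16207777] edge in(1.5) [254.34647031 190.14125064] bore [254.34289361 189.88666735] tip far [252.58572964 215.88355241]
  other bore [252.37285305 211.62685956]
f3 top flush [254.30732613 199.90334148] edge out [254.55938438 193.91215861] edge in(1.5) [254.37607663 195.91596756] bore [254.3739784  195.63899845] tip far [252.54324574 222.36071168]
  other bore [252.36276647 217.60487425]
f1 [254 201] [[91, 85, 88, 87, 90, 93, 98, 101], [82, 82, 79, 84, 77, 79, 83, 78], [79, 81, 84, 82, 79, 82, 80, 79], [94, 92, 95, 90, 91, 85, 79, 84], [107, 111, 111, 111, 106, 100, 96, 94], [115, 116, 113, 117, 117, 113, 114, 111], [117, 117, 113, 111, 113, 114, 114, 112], [112, 113, 112, 110, 111, 112, 113, 110], [111, 113, 112, 109, 109, 109, 108, 110], [111, 111, 114, 111, 111, 108, 108, 108], [105, 114, 120, 116, 114, 114, 113, 106], [92, 113, 116, 117, 116, 120, 113, 97], [90, 113, 115, 118, 115, 117, 111, 81], [86, 116, 119, 118, 114, 117, 111, 74], [89, 114, 112, 110, 114, 120, 111, 74], [94, 102, 89, 77, 89, 104, 103, 72], [6
[... 213 characters left out ...]
], [83, 87, 81, 88, 87, 86, 83, 83], [92, 100, 100, 99, 94, 96, 98, 92], [109, 111, 116, 114, 115, 114, 111, 110], [117, 117, 118, 120, 120, 120, 119, 120], [118, 116, 118, 116, 117, 117, 113, 117], [115, 117, 110, 114, 113, 115, 116, 116], [113, 112, 107, 110, 108, 113, 110, 113], [113, 109, 110, 110, 112, 112, 111, 112], [107, 105, 116, 117, 115, 113, 116, 118], [79, 86, 111, 120, 117, 122, 113, 113], [61, 84, 112, 114, 115, 118, 118, 108], [57, 87, 117, 116, 115, 120, 120, 114], [61, 88, 113, 118, 114, 117, 114, 115], [60, 88, 110, 103, 94, 99, 110, 104], [55, 69, 77, 65, 63, 64, 84, 90], [51, 51, 55, 51, 50, 52, 59, 61], [49, 51, 46, 52, 48, 51, 51, 50], [48, 53, 52, 55, 55, 52, 55, 49]]
```

View pics/f13.png

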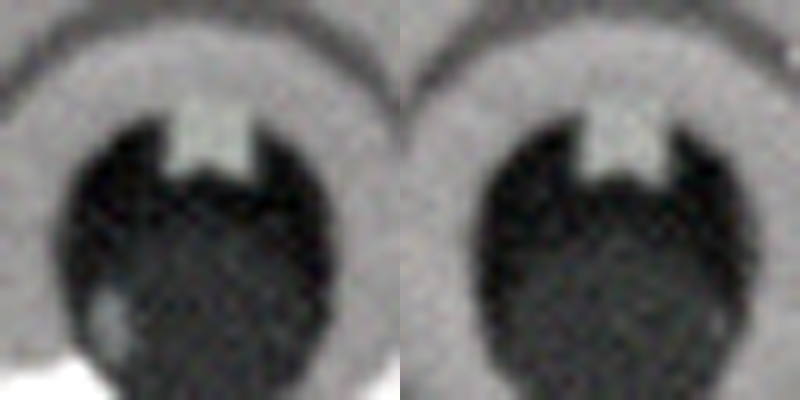

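In both views the catch stands out past the bore edge: about 6.6 px long, against 5.7 px predicted for out and 3.8 px for pushed in. The two sides look alike. Handing in.

```bash
python3 - <<'E'
from h import *
move_linear((507.4,-183,190),vel=120)
hand_in();print(sense()['clock'])
E
```

```text
the job is handed in; nothing more can be done
the job is handed in; nothing more can be done
```

I threaded the spacer, the washer and the bushing (flange down) onto the bolt, pressed the bushing down until it sat on the washer, and handed the job in at about 51–52 s. No verdict was reported.

- **Spacer and washer:** both landed where the measured heights said they should. The spacer met the seat at about 35.9 mm, and the washer touched within 0.1 mm of its predicted height.
- **Bushing, first press:** this stopped early because the fingertips had reached past the flange and hit the washer. The part force there was at most about 15 N. I let go, gripped the bushing by its sleeve and pressed again. It then stopped firmly at the expected height, with readings of up to about 5 N (stop limit 8 N).
- **Last checks:** views from both sides show the two catches equally out over the bushing's top edge, reaching past the bore. The stack stands level in the pictures.
- **What didn't match or wasn't checked:**
  - The 5–10 N push past the catches never showed clearly in my force readings, so the catches are judged by sight.
  - I didn't check the lid ring, wrench or jar with a final measurement. The arm did not go near them, and no contact showed.

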